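# Fish a jar lid out of the slot between two kitchen appliances

## Robot

A 6-joint arm with a two-finger parallel gripper is mounted at the origin on the work surface. World frame = base frame: x ahead of the robot, y to its left, z up, the work surface at z = 0. Lengths are in m, angles in rad, forces in N, time in s.
With the tool pointing down it reaches from about 0.2 to 0.875 m from the base axis. Payload 3.4 kg.
Tool frame: the origin (TCP) lies between the finger pads; the fingertips stand 25 mm ahead of it and the grasp point (between the pads) lies 6 mm ahead of it (r.nose_length is the z of the fingertips in the tool frame, in m); z points along the fingers, x is the direction in which the jaws open and shut, and the axes are right-handed (so a half turn about z gives the same grasp; the last joint's range is limited). The gripper opens to 94 mm and grips with 3 to 60 N. Pads are 16 mm wide; open, the fingers measure 119 mm over their backs; the gripper's body (75 mm by 177 mm) begins 78 mm behind the grasp point.
Start: joints at [1.044, 0.276, 1.505, -0, 1.361, -0.121], TCP at [0.227, 0.528, 0.209] pointing down, gripper open.
Joint ranges: [-2.89, 2.89], [-0.75, 2.08], [0.22, 2.7], [-1.18, 4.32], [0.11, 2.71], [-2.7, 2.7]. Speed limits (rad/s): [2.57, 2.57, 3.14, 3.14, 3.14, 3.14].

## Interface

Orientations are given as a unit quaternion [w, x, y, z].
In Python, from plant import r, gripper_to, inverse_kinematics, vision, models, telemetry gives the robot as it stands. Calls block until the motion is done:
- r.move_to(position, orientation): joint-space move of the TCP to a pose.
- r.move_l(position, rot=None, vel=0.15, guard=None): straight line of the TCP; rot=None keeps the orientation; vel is the mean speed in m/s. With guard (N) it stops when the force on the tool has changed by that much, and returns True; else False.
- r.movej(angles): joint-space move.
- gripper_to(opening, f_grip=None): finger opening in m; f_grip is the grip in N (None keeps the last); returns when the fingers have stopped.
- r.hold(seconds).
- inverse_kinematics(position, orientation): joint angles nearest the present ones, or None.
- vision.snapshot(name): name is "side" or "top" or "wrist"; returns the picture (480x640x3 uint8, red, green, blue); there is no depth.
- vision.get_calibration(name): a dict with "fx", "fy", "cx", "cy" (pixels), "D" ([k1, k2, p1, p2, k3] as OpenCV has them; the pictures are not rectified), "position" and "orientation" of the camera in the world. Camera axes: x right, y down, z forward; pixel columns grow to the right and rows downward; lengths in m; the calibration is good to about 2 mm. A picture is of the moment at which its call begins: read the wrist's pose just before it. get_calibration takes no time and is no camera call; for the wrist camera it gives the pose at the moment of the call.
A pose or a line that the arm cannot do raises r.PlanningError and nothing moves.
- r.sign_off(): hands the job in, once; it reports no verdict.
Trained networks look in the newest picture that a camera, given by its name, has taken for a name from the list of things; names that differ only in an ending like _2 or _b are one class to them, and where a whole thing is asked for, a point or a joint stands for the part that bears it (a point fixed in the world has none). Each returns a list of dicts, best first, with "score" (0 to 1); they miss things now and then, are a little off and sometimes report something else, mostly with a low value. They report only what shows in the picture. A call takes as long as a camera call. They do not tell look-alikes from the thing itself.
- models.boxes_of(thing, camera): "at" ([x, y, z] in m, in world coordinates, good to about 4 mm: the middle of the surface that is visible of it).
- models.regions_of(thing, camera): "pixels" (480x640 bool, what is visible of it).
- models.mark_of(thing, camera): "at" ([x, y, z] in m, in world coordinates, good to about 4 mm: a listed point, or the origin of a listed thing).
Readings, each from a call of its own:
- telemetry.current_t(): time.
- telemetry.current_joints(): joint angles.
- telemetry.current_dq(): joint speeds.
- telemetry.current_joint_efforts(): joint torques, N m.
- telemetry.current_ee_pos(): TCP position.
- telemetry.current_tool_rot(): TCP orientation.
- telemetry.current_wrist_force(): force on the tool from outside, world axes, zero at the start.
- telemetry.current_torque(): the same for the moment, N m.
- telemetry.current_opening(): finger opening in m.
Only numpy, scipy, OpenCV 4.12 (cv2) and the standard library are available. Lean on these libraries where they do the work, as an engineer would, in place of code of your own. Each camera call takes 0.05 s, during which the arm holds its last target. There are 200 camera calls.

## Task

A yellow jar lid has dropped into the narrow slot between the two counter appliances. Take the red-handled hook from its holder, reach down into the slot with it and rake the lid along the slot, out of the mouth, so that it lies on the green drip tray wholly in front of the appliances; then hang the hook back on its holder. Be gentle: feel for the tray, never push or knock the hook hard (more than about 12 N) against the tray or the appliances, touch the lid only with the hook, and leave the bottle, the jar and the bowl where they are.

Things in the scene. Friction and masses are not known exactly. Their poses are not given: they have to be found in the camera images.
- gap_mouth (a point): Mouth of the slot: middle of its width, front plane of the appliances, at the tray's top face 16 mm above the counter. x points into the slot (away from the robot), y across, z up. Slot: open upward and at the mouth, closed at x = 260 mm. At the top 22 mm wide (y = -11 to 11) between overhanging edges (z = 64 to 74 mm); below them 54 mm wide (y = -27 to 27).
- station: The two fixed steel appliances beside the slot, with the tray: induction hob on its +y side (300 mm wide), food warmer on its -y side (160 mm wide), both 90 mm high, 360 mm deep, tops overhanging the slot by 16 mm. Origin on the counter, 16 mm straight below gap_mouth, same axes.
- tray_front (a point): Middle of the top face of the part of the green steel drip tray that lies in front of the mouth (120 mm along the slot, 110 mm wide; axes as gap_mouth). The tray is flat and level, is also the slot's whole floor, and floats on springs: it gives straight down about 1 mm per 4 N beyond a preload of 1 N, to a hard stop at 8 mm.
- lid_center (a point): Centre (half-way up) of the dropped yellow jar lid: loose flat disc, 26 mm in diameter, 5 mm thick, about 25 g, lying flat on the tray inside the slot, 60 to 130 mm in from the mouth and up to 12 mm to either side of the slot's middle, so partly under an overhang. Only the hook may touch it.
- lid: The same yellow lid; origin at the middle of its underside.
- hook_grip (a point): Centre of the hook's red handle, 24 x 24 mm square and 60 mm tall, upright, z up. The bent foot at the shank's lower end points along this frame's +x. The foot's underside is 140 to 190 mm below this point: how far the telescopic shank is drawn out differs each time and is not measured.
- hook: The whole loose hook, about 170 g; origin at the middle of the handle's underside, axes as hook_grip. Straight shank down from there: 8 mm thick for 75 mm, 6 mm below, then a round foot 6 mm thick bent at a right angle towards +x, its tip 27 mm from the shank's axis. The shank keeps its length under any allowed force (it slips at about 30 N).
- holder_seat (a point): Fixed holder of the hook: two level prongs on a post. Point: midway between them, level with their tops, 180 mm above the counter; the shank hangs here, the handle's underside on the prongs. Prongs lie along x from -20 mm (open end, towards the robot) to 46 mm (post, no higher), each 10 mm wide, 14 mm apart. Lift the hook a few mm and slide it out to -x; foot hangs roughly towards +x.
- jar_center (a point): Centre of a loose open glass jar, 56 mm in diameter, 85 mm high, upright on the counter. Leave alone.
- bottle_center (a point): Centre of a loose blue metal bottle, 68 mm in diameter, 190 mm high, upright on the counter. Leave alone.
- bowl_center (a point): Centre of a loose steel bowl, 140 mm in diameter, 50 mm high, standing on the hob. Leave alone.
Mind the look-alikes: they are no part of the job. What is shaped like the hook but blue or purple is not meant.

How it is judged:
By the outcome, as a careful person would: the job done as asked, in the order asked, and still so for the second after the job is handed in, with the robot touching nothing.
It also fails if it takes over 72 s, if anything falls off the work surface, if the arm or the gripper's body presses on something with over 40 N, if the wrist force passes 120 N, or if a joint passes its speed limit or range.

## Working session

There is one attempt and no reset: what is moved stays moved. The work goes in short steps, each a Python script; the robot and the scene stay as the last script left them, time stands still between calls to the robot, and variables do not carry over. Pictures are saved under pics/ and viewed, about 8 in all and at most 12, crops included, and the job is handed in when it is done.

```bash
ls; mkdir -p pics; python3 - <<'E'
from plant import r, vision, models, telemetry
import cv2, numpy as np
ims=[]
for c in ["side","top"]:
    im=vision.snapshot(c); cv2.imwrite(f"pics/{c}0.png",im[:,:,::-1])
    k=vision.get_calibration(c); print(c,k)
    for t in ["gap_mouth","tray_front","lid_center","hook_grip","hook","holder_seat","jar_center","bottle_center","bowl_center","station"]:
        print(t,[(np.round(d["at"],3).tolist(),round(d["score"],2)) for d in models.mark_of(t,c)])
print(telemetry.current_t(), telemetry.current_tool_rot())
E
```

```text
pics
side {'fx': 437.69534759010696, 'fy': 437.69534759010696, 'cx': 318.53131092968425, 'cy': 237.6332825598665, 'D': array([-0.03524803,  0.        ,  0.        ,  0.        ,  0.        ]), 'position': array([ 0.35446356, -0.59157847,  0.66386773]), 'orientation': array([-0.41974992,  0.89272674, -0.14537381,  0.07560048])}
gap_mouth [([0.511, 0.053, 0.015], 0.68)]
tray_front [([0.454, 0.046, 0.016], 0.84), ([0.513, 0.053, 0.014], 0.7)]
lid_center []
hook_grip [([0.315, -0.243, 0.013], 0.97), ([0.498, -0.322, 0.209], 0.69), ([0.783, -0.193, 0.012], 0.58), ([0.4, 0.391, 0.097], 0.58)]
hook [([0.503, -0.327, 0.181], 0.76), ([0.311, -0.279, 0.013], 0.72), ([0.79, -0.223, 0.01], 0.61)]
holder_seat [([0.498, -0.321, 0.181], 0.64)]
jar_center [([0.4, 0.222, 0.04], 0.65)]
bottle_center [([0.398, 0.392, 0.097], 0.73)]
bowl_center [([0.705, 0.238, 0.116], 0.9)]
station [([0.512, 0.054, -0.0], 0.95)]
top {'fx': 454.9410128698526, 'fy': 454.9410128698526, 'cx': 326.68765806221757, 'cy': 235.09715140877267, 'D': array([-0.06766895,  0.        ,  0.        ,  0.        ,  0.        ]), 'position': array([0.46939799, 0.03470812, 0.96955956]), 'orientation': array([ 0.01348482, -0.69696183,  0.71574638, -0.04206533])}
gap_mouth [([0.509, 0.056, 0.011], 0.91)]
tray_front [([0.453, 0.05, 0.016], 0.65)]
lid_center [([0.618, 0.062, 0.02], 0.53)]
hook_grip [([0.5, -0.318, 0.216], 0.88), ([0.313, -0.248, 0.016], 0.63), ([0.782, -0.192, 0.013], 0.6)]
hook [([0.312, -0.276, 0.013], 0.86), ([0.504, -0.32, 0.18], 0.82)]
holder_seat [([0.502, -0.321, 0.18], 0.83)]
jar_center [([0.396, 0.221, 0.045], 0.91), ([0.501, -0.322, 0.181], 0.17)]
bottle_center [([0.394, 0.391, 0.097], 0.82)]
bowl_center [([0.704, 0.238, 0.117], 0.69)]
station [([0.508, 0.054, 0.004], 0.62), ([0.5, -0.322, 0.179], 0.21)]
1.1 [-2.76583584e-05  8.35088931e-01  5.50114965e-01  5.20259846e-05]
```

View pics/side0.png

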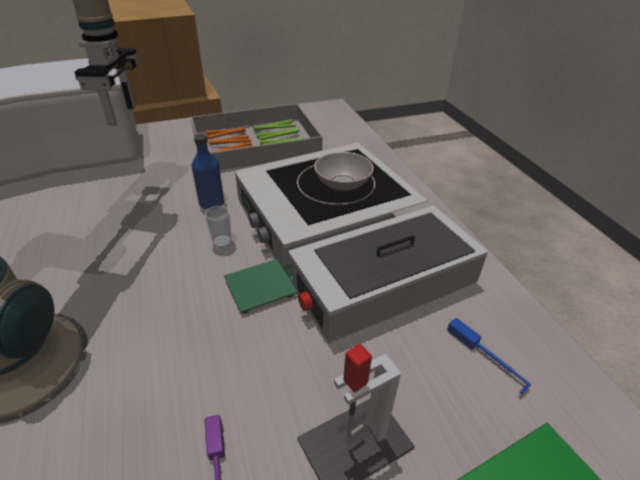

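View pics/top0.png

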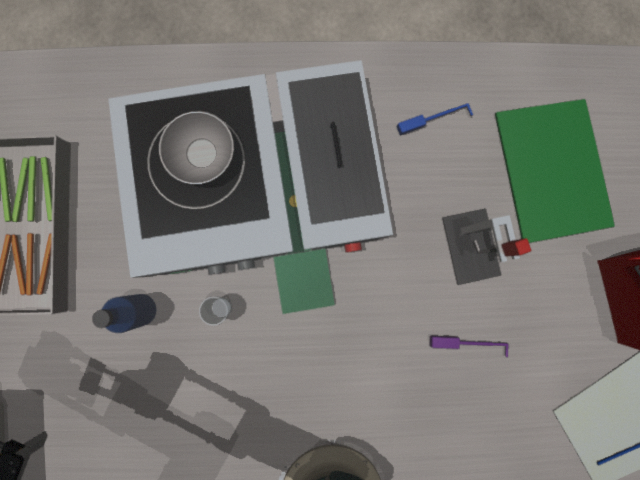

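Hook candidates in the top view are red (517,247) in the holder, purple (470,343) lying and blue (435,118) lying. In the side view they are at (357,368), (214,440) and (490,355). By the description, the red one in the holder is the one I want. The lid shows as a yellow sliver at top (293,201). Next I take close wrist views of the slot and the holder.

```bash
cat > h.py <<'E'
from plant import r, gripper_to, inverse_kinematics, vision, models, telemetry
import cv2, numpy as np
from scipy.spatial.transform import Rotation as R
def q(yaw): return np.array([0,np.cos(yaw/2),np.sin(yaw/2),0])
def rot(k): return R.from_quat(np.roll(k["orientation"],-1)).as_matrix()
def proj(k,P):
    Rc=rot(k); t=-Rc.T@k["position"]
    K=np.array([[k["fx"],0,k["cx"]],[0,k["fy"],k["cy"]],[0,0,1.]])
    return cv2.projectPoints(np.array(P,float).reshape(-1,1,3),cv2.Rodrigues(Rc.T)[0],t,K,k["D"])[0].reshape(-1,2)
def back(k,uv,z):
    K=np.array([[k["fx"],0,k["cx"]],[0,k["fy"],k["cy"]],[0,0,1.]])
    n=cv2.undistortPoints(np.array(uv,float).reshape(-1,1,2),K,k["D"]).reshape(-1,2)
    d=np.c_[n,np.ones(len(n))]@rot(k).T
    return k["position"]+d*((z-k["position"][2])/d[:,2])[:,None]
def shot(c,name):
    k=vision.get_calibration(c); im=vision.snapshot(c)
    cv2.imwrite(f"pics/{name}.png",im[:,:,::-1]); np.save(f"pics/{name}.npy",k,allow_pickle=True); return k,im
def marks(c,*ts):
    for t in ts: print(c,t,[(np.round(d["at"],4).tolist(),round(d["score"],2)) for d in models.mark_of(t,c)])
E
python3 - <<'E'
from h import *
r.move_to([0.52,0.06,0.40],q(0.13))
k,im=shot("wrist","w_slot"); print(k["position"],np.round(rot(k),2).tolist())
marks("wrist","gap_mouth","lid_center","tray_front","station")
r.move_to([0.42,-0.31,0.42],q(0.0))
k,im=shot("wrist","w_hold"); print(k["position"],np.round(rot(k),2).tolist())
marks("wrist","holder_seat","hook_grip","hook")
print(telemetry.current_t(),telemetry.current_joints())
E
```

```text
[0.51127153 0.13039464 0.57661375] [[0.99, 0.13, 0.03], [0.13, -0.96, -0.24], [-0.0, 0.24, -0.97]]
wrist gap_mouth [([0.5094, 0.0545, 0.0181], 0.79)]
wrist lid_center [([0.6177, 0.0619, 0.0192], 0.49)]
wrist tray_front [([0.4476, 0.0439, 0.013], 0.89)]
wrist station [([0.511, 0.0553, 0.001], 0.84)]
[ 0.42078887 -0.23901687  0.59703314] [[1.0, 0.0, 0.0], [0.0, -0.97, -0.24], [0.0, 0.24, -0.97]]
wrist holder_seat [([0.5015, -0.3206, 0.185], 0.94)]
wrist hook_grip [([0.315, -0.2431, 0.0093], 0.95), ([0.4986, -0.3214, 0.2129], 0.89), ([0.7847, -0.199, 0.0116], 0.73)]
wrist hook [([0.5011, -0.3183, 0.1783], 0.74), ([0.31, -0.28, 0.0112], 0.72), ([0.7958, -0.2242, 0.0119], 0.56)]
5.0833 [-7.67315516e-01  1.50697833e-01  1.16568942e+00  1.74030394e-04
  1.82510069e+00 -7.69103917e-01]
```

```bash
python3 - <<'E'
import cv2,numpy as np
from h import proj
a=cv2.imread("pics/w_slot.png");b=cv2.imread("pics/w_hold.png")
k=np.load("pics/w_hold.npy",allow_pickle=True).item(); u,v=proj(k,[[.5,-.32,.2]])[0].astype(int); print(u,v)
x0,y0=max(0,min(440,u-100)),max(0,min(280,v-100)); print(x0,y0)
c=cv2.resize(b[y0:y0+200,x0:x0+200],(600,600),interpolation=cv2.INTER_CUBIC)
cv2.imwrite("pics/w_hold_c.png",c)
E
```

```text
395 222
295 122
```

View pics/w_hold_c.png

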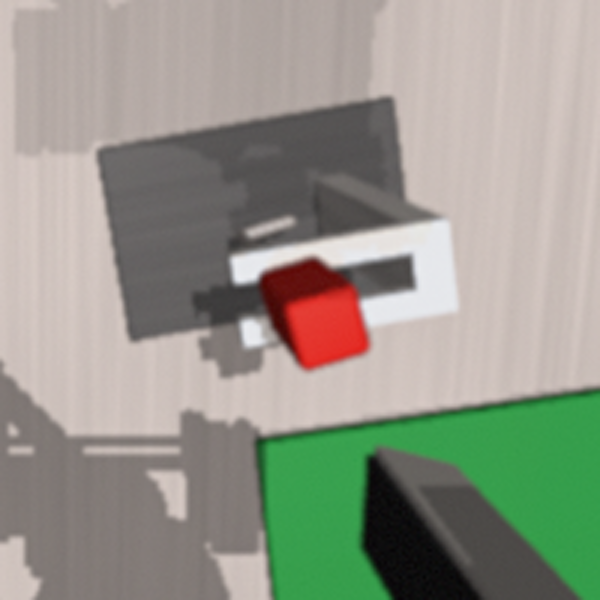

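View pics/w_slot.png

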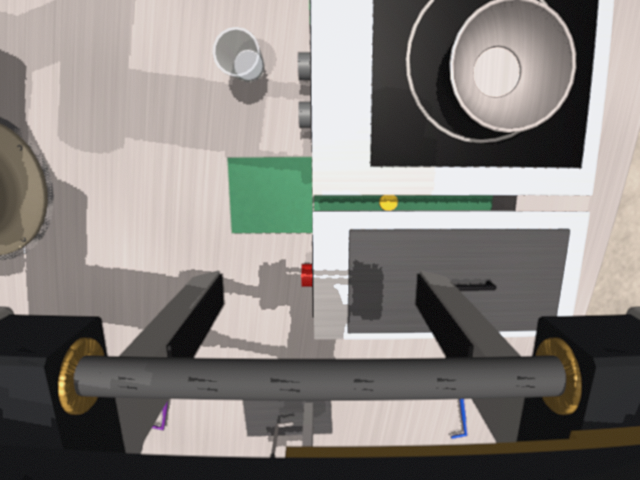

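The hold crop shows the red handle in the prongs. Its top-face corners are about (287,305), (353,285), (368,347) and (308,370) in the crop, and the prong corners run (230,255) to (448,218). The slot view shows slot edges at rows 195 and 211, the lid at (389,203) and the tray front edge at column 230.

```bash
python3 - <<'E'
from h import *
ld=lambda n:np.load(f"pics/{n}.npy",allow_pickle=True).item()
k=ld("w_hold")
c=lambda p:np.array(p)/3-1/3+[295,122]
P=back(k,c([(230,255),(448,218),(460,308),(243,348)]),.18); print("prongs",P.round(4).tolist())
ang=lambda a,b:np.degrees(np.arctan2(*(b-a)[1::-1]))
print(ang(P[0],P[1]),ang(P[3],P[2]), ang(P[2],P[1])-90)
H=back(k,c([(287,305),(353,285),(368,347),(308,370)]),.24); print("handle",H.round(4).tolist(),H.mean(0))
print(ang(H[0],H[1]),ang(H[3],H[2]),ang(H[2],H[1])-90,ang(H[3],H[0])-90)
k=ld("w_slot")
im=cv2.imread("pics/w_slot.png")[:,:,::-1].astype(int)
# slot edges: white->dark on columns
up=[];lo=[]
for u in [330,350,370,410,430,450,470]:
    g=im[180:225,u].sum(1); i=np.where(g<400)[0]; up.append((u,180+i[0]-.5)); lo.append((u,180+i[-1]+.5))
for n,e in(("up",up),("lo",lo)):
    B=back(k,e,.09); f=np.polyfit(B[:,0],B[:,1],1); print(n,np.degrees(np.arctan(f[0])),B[0].round(4),B[-1].round(4), (B[:,1]-np.polyval(f,B[:,0])).round(4))
m=(im[:,:,0]>170)&(im[:,:,2]<90)&(im[:,:,1]>120); v,u=np.where(m); ok=(v>190)&(v<215); v,u=v[ok],u[ok]
print(u.min(),u.max(),v.min(),v.max()); print(back(k,[(u.mean(),v.mean()),(u.min(),203),(u.max()+1,203),(389,v.min()),(389,v.max()+1)],.021).round(4).tolist())
for row in (175,185,220): 
    g=im[row,225:325]; print(row,[(225+i) for i in np.where(abs(np.diff(g.sum(1)))>80)[0]])
print(im[192:214,389].tolist())
E
```

```text
prongs [[0.4769, -0.3068, 0.18], [0.555, -0.2931, 0.18], [0.5619, -0.3261, 0.18], [0.4828, -0.3412, 0.18]]
9.958882866753822 10.823844070994033 11.849704140281062
handle [[0.4871, -0.3127, 0.24], [0.5074, -0.3064, 0.24], [0.5133, -0.3261, 0.24], [0.4947, -0.3336, 0.24]] [ 0.50062713 -0.31970589  0.24      ]
17.43175169108861 21.904396558842123 16.58041688375853 19.949904611724293
up 8.141918288854532 [0.5326 0.0675 0.09  ] [0.7072 0.0924 0.09  ] [-0.0002 -0.0004  0.0006  0.0002  0.0001 -0.0001 -0.0002]
lo 7.653894989896006 [0.5351 0.0487 0.09  ] [0.7117 0.0724 0.09  ] [ 0.  0. -0. -0. -0.  0.  0.]
380 396 196 209
[[0.6196, 0.059, 0.021], [0.608, 0.0573, 0.021], [0.6323, 0.0606, 0.021], [0.6191, 0.069, 0.021], [0.6226, 0.0491, 0.021]]
175 [np.int64(227), np.int64(228), np.int64(311), np.int64(312)]
185 [np.int64(227), np.int64(228), np.int64(311), np.int64(312)]
220 [np.int64(229), np.int64(230), np.int64(311), np.int64(312)]
[[239, 236, 234], [236, 232, 228], [225, 212, 180], [204, 175, 107], [189, 156, 54], [188, 154, 42], [185, 152, 44], [170, 140, 42], [169, 140, 41], [205, 173, 49], [232, 205, 59], [238, 217, 63], [238, 217, 62], [237, 217, 62], [238, 217, 61], [238, 217, 61], [239, 215, 58], [233, 203, 60], [203, 175, 94], [187, 180, 166], [222, 223, 230], [237, 239, 243]]
```

```bash
python3 - <<'E'
from h import *
from scipy.optimize import least_squares
yaw=np.radians(7.9); M=np.array([.510,.0545]); A=np.array([[np.cos(yaw),np.sin(yaw)],[-np.sin(yaw),np.cos(yaw)]])
for n,f in(("w_slot","w_slot"),("top","top0")):
    im=cv2.imread(f"pics/{f}.png")[:,:,::-1].astype(float)
    k=np.load("pics/w_slot.npy",allow_pickle=True).item() if n!="top" else vision.get_calibration("top")
    s=im[:,:,0]-im[:,:,2]   # yellowness
    box=(slice(190,215),slice(370,410)) if n!="top" else (slice(188,214),slice(282,306))
    S=s[box]; pts=[]
    for i,row in enumerate(S):
        if row.max()<90: continue
        t=row.max()/2; j=np.where(row>t)[0]; a,b=j[0],j[-1]
        pts.append((box[1].start+a-(row[a]-t)/(row[a]-row[a-1]),box[0].start+i)); pts.append((box[1].start+b+(row[b]-t)/(row[b]-row[b+1]),box[0].start+i))
    B=(back(k,pts,.019)[:,:2]-M)@A.T
    print(n,(B*1000).round(1).tolist())
    if n!="top":
        B=B[2:-2]; z=least_squares(lambda c:np.hypot(*(B-c).T)-.013,[.11,-.005]); print(z.x*1000,(z.fun*1000).round(1))
    e=[(311.5,175),(311.5,185),(311.5,225)] 
    if n!="top": print("front",((back(k,e,.09)[:,:2]-M)@A.T*1000).round(1).tolist())
# joint check
h=np.radians(19); 
for g in [h,h+np.pi/2,h-np.pi/2,h+np.pi]:
    for side in (1,-1):
        out=[]
        for p,y in (([.5,-.32,.209],g),([.65,.07,.2],g+yaw-h),([.65,.07,.2],g+yaw-h+side*np.pi/2),([.45,.05,.2],g+yaw-h+side*np.pi/2)):
            j=inverse_kinematics(p,q(y)); out.append(None if j is None else round(j[5],2))
        print(round(np.degrees(g)),side,out)
E
```

```text
w_slot [[100.9, 0.6], [118.3, 0.5], [99.3, -0.9], [119.7, -0.9], [98.3, -2.3], [120.8, -2.4], [97.6, -3.7], [121.3, -3.8], [97.1, -5.2], [121.8, -5.3], [96.8, -6.6], [122.2, -6.7], [96.9, -8.1], [122.1, -8.2], [96.6, -9.5], [122.1, -9.6], [96.6, -11.0], [122.1, -11.1], [96.9, -12.4], [122.0, -12.5], [97.5, -13.9], [121.7, -14.0], [98.3, -15.3], [121.0, -15.4], [99.3, -16.8], [119.9, -16.9], [100.6, -18.2], [118.6, -18.3], [102.6, -19.7], [116.7, -19.8], [104.6, -21.2], [114.7, -21.2]]
[109.50732128  -8.95493338] [ 0.  -0.1  0.   0.1 -0.  -0.1  0.  -0.2 -0.1 -0.1 -0.4 -0.4 -0.1 -0.4
  0.1 -0.2  0.1  0.  -0.   0.2 -0.1  0.2 -0.1  0.  -0.1  0.1 -0.2 -0. ]
front [[1.3, 35.3], [1.2, 23.0], [0.6, -27.7]]Traceback (most recent call last):
  File "<stdin>", line 14, in <module>
  File "h.py", line 12, in back
    n=cv2.undistortPoints(np.array(uv,float).reshape(-1,1,2),K,k["D"]).reshape(-1,2)
      ~~~~~~~~~~~~~~~~~~~^^^^^^^^^^^^^^^^^^^^^^^^^^^^^^^^^^^^^^^^^^^^^
cv2.error: OpenCV(4.12.0) /io/opencv/modules/calib3d/src/undistort.dispatch.cpp:347: error: (-215:Assertion failed) CV_IS_MAT(_src) && CV_IS_MAT(_dst) && (_src->rows == 1 || _src->cols == 1) && (_dst->rows == 1 || _dst->cols == 1) && _src->cols + _src->rows - 1 == _dst->rows + _dst->cols - 1 && (CV_MAT_TYPE(_src->type) == CV_32FC2 || CV_MAT_TYPE(_src->type) == CV_64FC2) && (CV_MAT_TYPE(_dst->type) == CV_32FC2 || CV_MAT_TYPE(_dst->type) == CV_64FC2) in function 'cvUndistortPointsInternal'
```

```bash
python3 - <<'E'
from h import *
yaw=np.radians(7.9);h=np.radians(19)
for g in [h,h+np.pi/2,h-np.pi/2,h+np.pi]:
        out=[]
        for p,y in (([.5,-.32,.217],g),([.66,.08,.2],g+yaw-h),([.66,.08,.2],g+yaw-h-np.pi/2),([.45,.05,.2],g+yaw-h-np.pi/2)):
            j=inverse_kinematics(p,q(y)); out.append(None if j is None else round(j[5],2))
        print(round(np.degrees(g)),out)
E
```

```text
19 [np.float64(-1.02), np.float64(-0.12), np.float64(1.45), np.float64(1.39)]
109 [np.float64(-2.59), np.float64(-1.69), np.float64(-0.12), np.float64(-0.18)]
-71 [np.float64(0.55), np.float64(1.45), None, None]
199 [np.float64(2.12), None, np.float64(-1.69), np.float64(-1.75)]
```

```bash
python3 - <<'E'
from h import *
g=np.radians(19); hy=np.radians(10.5)
r.move_to([.500,-.320,.30],q(g))
r.move_l([.500,-.320,.217],vel=.12,guard=8)
gripper_to(0.0,25)
print("open",telemetry.current_opening(),telemetry.current_ee_pos(),telemetry.current_t())
print(r.move_l([.500,-.320,.226],vel=.04), telemetry.current_wrist_force())
e=np.array([.5,-.32,.226])-.065*np.array([np.cos(hy),np.sin(hy),0])
print(r.move_l(e,vel=.1,guard=5), telemetry.current_wrist_force())
e[2]=.32; r.move_l(e,vel=.2)
k,im=shot("side","side_l"); marks("side","hook_grip","hook"); print(telemetry.current_ee_pos(),telemetry.current_t())
p=proj(k,[[e[0],e[1],.314],[e[0],e[1],.174],[e[0],e[1],.124]]).astype(int);print(p.tolist())
u,v=p[1]; x0=max(0,min(400,u-120));y0=max(0,min(240,v-130)); print(x0,y0)
cv2.imwrite("pics/side_lc.png",cv2.resize(im[y0:y0+240,x0:x0+240,::-1],(600,600),interpolation=cv2.INTER_CUBIC))
E
```

```text
open 0.024006591211523397 [ 0.49994554 -0.32001859  0.21696379] 7.6333
False [-0.19410153  0.70637032 -2.24987618]
False [ 0.09046437 -0.28445893 -1.88683366]
side hook_grip [([0.7858, -0.1926, 0.012], 0.92), ([0.437, -0.3364, 0.313], 0.88), ([0.3127, -0.2484, 0.0141], 0.67)]
side hook [([0.4377, -0.3365, 0.2828], 0.7), ([0.79, -0.2249, 0.0118], 0.61), ([0.3116, -0.2778, 0.0154], 0.59)]
[ 0.43554426 -0.33114945  0.31801114] 9.575
[[307, 335], [307, 408], [307, 428]]
187 240
```

View pics/side_lc.png

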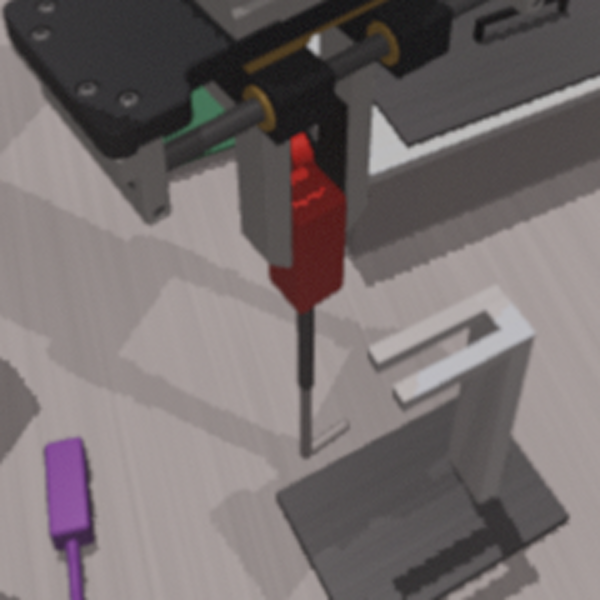

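Foot direction confirmed: shank bottom at crop (306,455), foot tip at (347,425), pointing along the prongs towards +x, and it is the red hook. Next I go above the slot and measure the shank's offset in the grip.

```bash
cat >> h.py <<'E'
YAW=np.radians(7.9); M=np.array([.511,.0548])
ex=np.array([np.cos(YAW),np.sin(YAW)]); ey=np.array([-np.sin(YAW),np.cos(YAW)])
def S(x,y,z): return np.r_[M+x/1000*ex+y/1000*ey,z]
E
python3 - <<'E'
from h import *
k=vision.get_calibration("side")
B=back(k,[(309.2,421.5),(325.6,409.8)],.142); d=B[1]-B[0]; print("foot yaw",np.degrees(np.arctan2(d[1],d[0])),np.hypot(*d[:2]),B.round(4).tolist())
print("side right",rot(k)[:,0].round(2))
r.move_to(S(150,0,.34),q(YAW))
p=telemetry.current_ee_pos(); print(p-S(150,0,.34),telemetry.current_wrist_force(),telemetry.current_t())
ims=[]
for c in("side","top"):
    k,im=shot(c,c+"_s"); P=proj(k,[[p[0],p[1],z] for z in (.334,.304,.254,.204,.174,.154)]); print(c,P.round(1).tolist())
    u,v=P[3].astype(int); x0,y0=max(0,min(440,u-100)),max(0,min(280,v-100)); print(x0,y0)
    ims.append(cv2.resize(im[y0:y0+150,x0+25:x0+175,::-1],(400,400),interpolation=cv2.INTER_CUBIC))
cv2.imwrite("pics/shank.png",np.hstack(ims))
E
```

```text
foot yaw 18.62565927416654 0.02600517192878169 [[0.4379, -0.3322, 0.142], [0.4625, -0.3239, 0.142]]
side right [ 0.95 -0.32  0.01]
[-6.98692992e-05 -1.23899885e-03  4.83393509e-06] [-0.55334351 -0.73848482 -2.1905949 ] 11.275
side [[357.7, 119.9], [356.6, 135.5], [354.8, 159.8], [353.1, 182.4], [352.2, 195.1], [351.6, 203.4]]
253 82
top [[277.8, 138.2], [279.1, 144.0], [281.1, 152.7], [282.9, 160.2], [283.8, 164.3], [284.4, 166.9]]
182 60
```

View pics/shank.png

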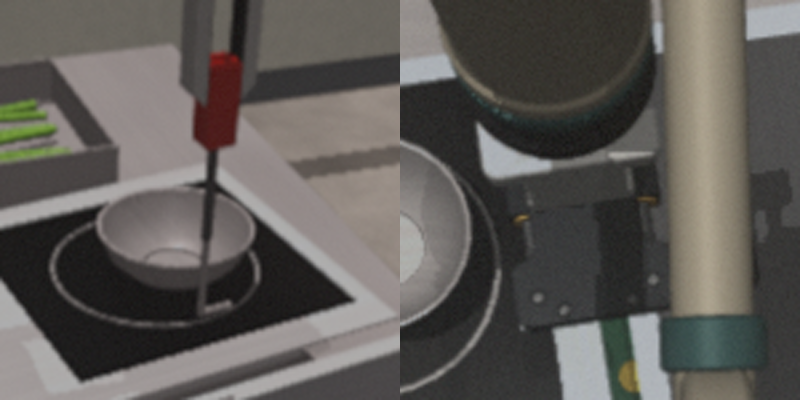

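The side view shows the shank bottom at full-frame (354,199), about 2 px right of the prediction. The top view is blocked by the arm. I use the wrist view for the shank's offset.

```bash
python3 - <<'E'
from h import *
r.move_l(S(150,0,.31),vel=.15)
p=telemetry.current_ee_pos(); print(((p[:2]-M)@np.c_[ex,ey]*1000).round(2))
k,im=shot("wrist","w_s2"); P=proj(k,[[p[0],p[1],p[2]-.006+d] for d in (.03,-.03,-.105,-.175)]); print(P.round(1).tolist())
gz=p[2]-.006
print(proj(k,[S(x,y,.09) for x in(30,240) for y in(-11,11)]).round(1).tolist())
cv2.imwrite("pics/w_s2v.png",cv2.resize(im[100:400,170:470,::-1],(600,600),interpolation=cv2.INTER_CUBIC))
E
```

```text
[149.49  -0.63]
[[318.0, 312.4], [318.6, 268.0], [319.0, 236.9], [319.2, 219.1]]
[[204.3, 222.0], [202.8, 201.0], [406.7, 221.8], [407.8, 200.7]]
```

View pics/w_s2v.png

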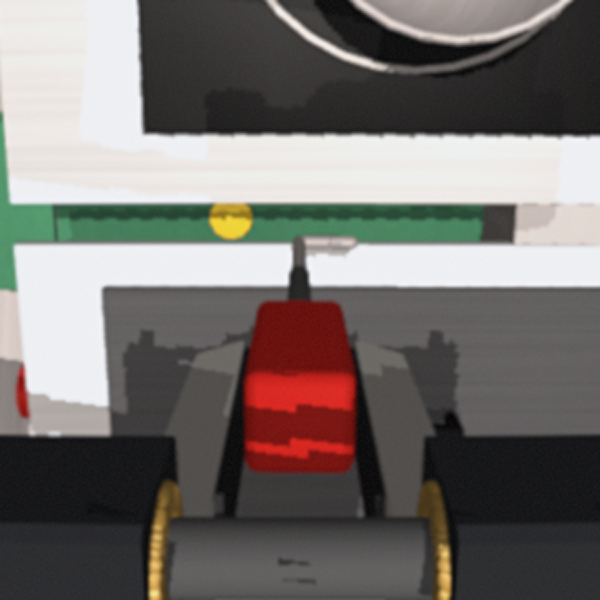

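The wrist view shows the shank bottom at full-frame (319,220) against a predicted (319,219), so the hook sits on the TCP axis. The slot edges also match at rows 201.5 and 221. Now I insert the hook and feel for the tray.

```bash
python3 - <<'E'
from h import *
f=lambda:telemetry.current_wrist_force().round(2)
r.move_l(S(150,2.5,.31),vel=.1)
print(r.move_l(S(150,2.5,.220),vel=.09,guard=4),f())
r.hold(.15); print(f())
hit=r.move_l(S(150,2.5,.160),vel=.02,guard=2); p=telemetry.current_ee_pos(); print(hit,f(),p,((p[:2]-M)@np.c_[ex,ey]*1000).round(2),telemetry.current_t())
r.hold(.2); print(f(), telemetry.current_ee_pos()[2])
E
```

```text
False [-0.1   0.15 -1.51]
[-0.53  0.13 -2.25]
True [0.45 0.29 4.11] [0.65918099 0.07791656 0.19413481] [149.95   2.53] 14.8
[0.03 0.19 3.42] 0.1939911922059526
```

```bash
python3 - <<'E'
from h import *
f=lambda:telemetry.current_wrist_force().round(2)
sl=lambda:((telemetry.current_ee_pos()[:2]-M)@np.c_[ex,ey]*1000).round(2)
r.move_l(S(150,3.5,.207),vel=.04); r.hold(.1); print(f())
Q=q(YAW-np.pi/2)
mid=q(YAW-np.pi/4)
r.move_to(S(150,3.5,.207),mid); print(f()); r.move_to(S(150,3.5,.207),Q); r.hold(.2); print(f(),sl())
hit=r.move_l(S(150,3.5,.193),vel=.015,guard=1.5); z=telemetry.current_ee_pos()[2]; r.hold(.1); print(hit,z,f())
zz=z+.0013
r.move_l(S(150,3.5,zz),vel=.02); r.hold(.15); print(f(),telemetry.current_ee_pos()[2])
for x in (115,60,10):
    print(x,r.move_l(S(x,3.5,zz),vel=.05,guard=5),f(),sl(),telemetry.current_ee_pos()[2].round(4))
k,im=shot("wrist","w_r1"); marks("wrist","lid_center"); print(telemetry.current_t())
cv2.imwrite("pics/w_r1v.png",im[60:400,150:500,::-1])
E
```

```text
[ 0.89  0.22 -1.55]
[ 0.34 -0.32 -2.24]
[-1.16  0.17 -1.27] [150.01   3.49]
True 0.1944095126828984 [0.73 0.36 4.01]
[ 0.56  0.27 -1.01] 0.1952817429620935
115 False [ 0.23  0.68 -1.  ] [115.14   3.49] 0.1958
60 False [-0.74  0.34 -1.28] [60.28  3.45] 0.1957
10 False [-0.68 -0.13 -1.83] [10.32  3.46] 0.1957
wrist lid_center [([0.5015, 0.0454, 0.0208], 0.59)]
21.9833
```

View pics/w_r1v.png

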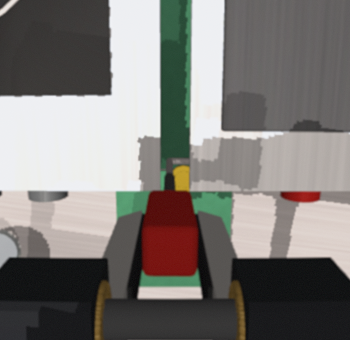

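The lid (182,178 in the crop) sits right ahead of the foot at the mouth. I rake the rest of the way.

```bash
python3 - <<'E'
from h import *
f=lambda:telemetry.current_wrist_force().round(2)
zz=.1957
print(r.move_l(S(-38,3.5,zz),vel=.05,guard=5),f())
r.move_l(S(-33,3.5,zz),vel=.03); r.move_l(S(-33,3.5,.34),vel=.15)
k,im=shot("wrist","w_r2"); marks("wrist","lid_center")
for d in models.mark_of("lid_center","wrist")[:1]: print(((d["at"][:2]-M)@np.c_[ex,ey]*1000).round(1))
s=im.astype(int); m=((s[:,:,0]>150)&(s[:,:,1]>110)&(s[:,:,2]<100)&(s[:,:,0]-s[:,:,2]>90)).astype(np.uint8)
n,_,st,ce=cv2.connectedComponentsWithStats(m)
for i in range(1,n):
    if st[i,4]>30: print(st[i],ce[i],((back(k,[ce[i]],.019)[0,:2]-M)@np.c_[ex,ey]*1000).round(1) if 0 else ((back(k,[ce[i],ce[i]],.019)[0,:2]-M)@np.c_[ex,ey]*1000).round(1))
print(telemetry.current_t()); cv2.imwrite("pics/w_r2v.png",im[60:400,150:500,::-1])
E
```

```text
False [ 0.29 -0.1  -2.3 ]
wrist lid_center [([0.4538, 0.0396, 0.0195], 0.53)]
[-58.7  -7.2]
[320 205  20  13 224] [329.4375     211.60714286] [-52.7  -8.3]
24.6667
```

View pics/w_r2v.png

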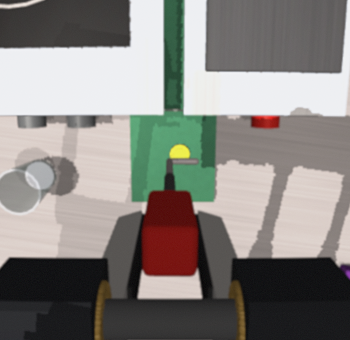

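The lid (179,153 in the crop) lies on the tray in front, at slot x ≈ -54 and y ≈ -8. Now I return the hook.

```bash
python3 - <<'E'
from h import *
f=lambda:telemetry.current_wrist_force().round(2)
g=np.radians(19); hy=np.radians(10.5)
e=np.array([.5,-.32,.226])-.065*np.array([np.cos(hy),np.sin(hy),0])
r.move_to([e[0],e[1],.34],q(g)); r.move_l(e,vel=.15); r.hold(.2)
print(telemetry.current_ee_pos()-e,f())
hit=r.move_l([.5,-.32,.226],vel=.06,guard=4); print(hit,f(),telemetry.current_ee_pos())
if not hit:
    r.hold(.1); print(r.move_l([.5,-.32,.2155],vel=.02,guard=2),telemetry.current_ee_pos(),f())
    k,im=shot("side","side_h")
    cv2.imwrite("pics/side_hc.png",cv2.resize(im[300:480,270:450,::-1],(540,540),interpolation=cv2.INTER_CUBIC))
print(telemetry.current_t())
E
```

```text
[ 0.00043454 -0.00041832  0.0010336 ] [ 0.14  0.09 -0.68]
False [-1.09  0.49 -1.81] [ 0.49965674 -0.32004571  0.22603482]
True [ 0.49980706 -0.32004346  0.21690509] [-0.46 -0.57  4.23]
29.775
```

View pics/side_hc.png

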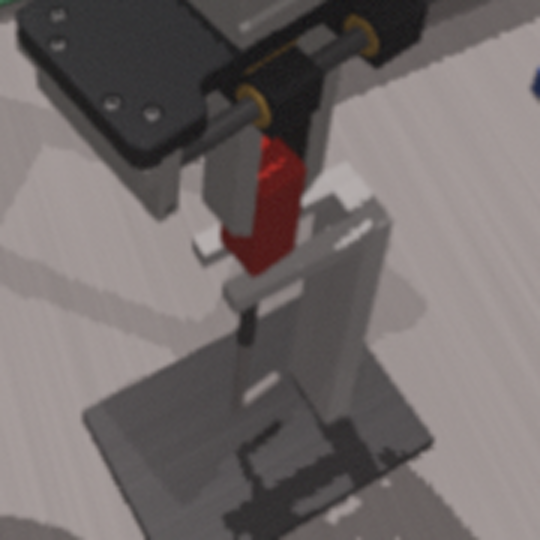

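The handle rests on the prongs with the shank between them: handle base at (258,270), shank at (247,330). I release, retreat and check.

```bash
python3 - <<'E'
from h import *
gripper_to(.094)
r.move_l([.5,-.32,.33],vel=.12); r.move_to([.40,-.20,.42],q(0.)); r.hold(.5)
a=shot("side","fin_s")[1]; marks("side","hook_grip","bottle_center","jar_center","bowl_center")
b=shot("top","fin_t")[1]; marks("top","hook_grip","lid_center","bottle_center","jar_center","bowl_center")
print(telemetry.current_t(),telemetry.current_opening())
cv2.imwrite("pics/fin.png",np.hstack([cv2.resize(a[:,:,::-1],(400,300)),cv2.resize(b[180:330,240:440,::-1],(400,300))]))
E
```

```text
side hook_grip [([0.5006, -0.3227, 0.2098], 0.86), ([0.7836, -0.1955, 0.0149], 0.79), ([0.3154, -0.246, 0.0117], 0.59), ([0.4497, 0.0494, 0.0158], 0.26)]
side bottle_center [([0.4009, 0.3904, 0.0934], 0.88)]
side jar_center [([0.4008, 0.2195, 0.0407], 0.86)]
side bowl_center [([0.7053, 0.2393, 0.1156], 0.61)]
top hook_grip [([0.311, -0.2499, 0.0141], 0.87), ([0.4982, -0.3225, 0.217], 0.68), ([0.7829, -0.1893, 0.0135], 0.68)]
top lid_center []
top bottle_center [([0.3973, 0.22, 0.0444], 0.6)]
top jar_center [([0.3935, 0.2196, 0.0446], 0.68)]
top bowl_center [([0.7025, 0.2372, 0.1178], 0.65)]
33.8333 0.09408158547955524
```

View pics/fin.png

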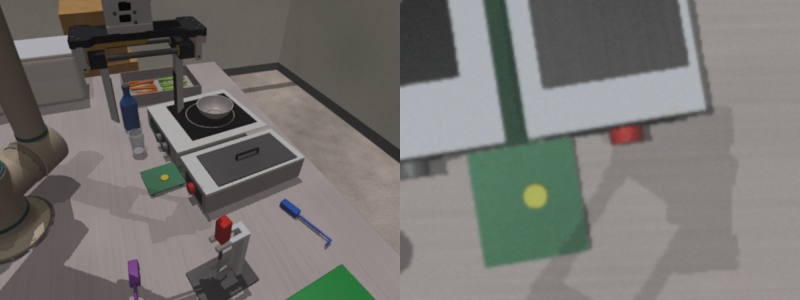

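The final pictures show the lid mid-tray (right panel 535,196), the red hook in its holder (left panel 222,230), and the bottle, jar and bowl in place. I hand in.

```bash
python3 -c "
from plant import r; r.sign_off()"
```

```text
the job is handed in; nothing more can be done
```

The lid is raked out onto the drip tray, the red hook is back on its holder, and the job is handed in at about 34 s of the 72 s allowed.

**What I did:** I took the red hook from its holder and lowered it into the slot behind the lid. I felt for the tray, which read about 6 N. I then turned the foot across the slot under the overhang and raked the lid out just above the tray. No force guard tripped while raking. Last, I hung the hook back and moved the arm clear.

**Last checks:**
- **Lid:** it lies flat on the tray, with its centre about 54 mm in front of the appliances.
- **Hook:** the handle sits on the prongs; the networks put the grip at about (0.50, -0.32, 0.21), as at the start.
- **Bottle, jar and bowl:** all read within about 4 mm of where they started, which is the networks' accuracy.

**Checks that disagreed:**
- The network did not find the lid in the last top picture, though it is plainly visible there.
- The network's "bottle" in that same picture was really the jar. The side camera found the bottle in its place.

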